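Refit the drive gear of a binding machine

TASK

The binding machine in the library workroom needs its drive gear back: pick up the loose gear with the tall hub and the cross-slotted bore, put it hub up over the upright splined spindle, turn it until the slots mesh with the keys, and slide it down. Press it fully home against the spring collar and finish while still holding the gear pressed down, gripper on the hub, so that a colleague can fit the retaining clip. Leave the plain idler wheel, the book and the mug where they are.

Things in the scene. Friction and masses are not known exactly. Their poses are not given: they have to be found in the camera images.
- gear: Loose drive gear, off-white plastic, 0.13 to 0.25 kg, lying flat on the desk, hub up. Origin: centre of underside, z up its axis. Toothed flange 84 mm across, 0 to 12 mm high. Through bore: round, 17 mm, with four like slots in a cross along the gear's own x and y, each 7.6 mm wide, reaching 14 mm from the axis, so it fits every 90 degrees.
- gear_hub (a point): Point on the gear's axis 35 mm above its underside, middle of the part to grip: the 12-sided hub, 44 mm across flats (45.5 mm over corners), from 12 to 50 mm above the underside. Its flats face every 30 degrees, beginning at the gear's own x axis. Same axes as the gear.
- spindle: Upright bright metal spindle on the machine's deck. Origin: on its axis at deck height, 90 mm above the desk; z up. Four keys in a cross along its own x and y, each 5.2 mm wide and reaching 12 mm from the axis, run up to 36 mm; the gear's slots must line up with them within about 6 degrees to pass. Braked (about 0.4 N m), so it holds its angle, which differs from start to start.
- spindle_tip (a point): Tip of the spindle, 53 mm above its origin. From the keys' top (36 mm) a plain round nose 14 mm across runs up to 47 mm, then tapers to the tip.
- collar (a joint): Spring collar, a dark ring 43 mm across round the spindle, that the gear's underside bears on: 0 when up (top face 22 mm above the spindle's origin), 0.008 m when down on its stop (top face at 14 mm: the gear is home). It pushes up with about 5 N at 0 and 10 N at 0.008; the gear's weight alone does not push it home.
- machine: The binding machine, a fixed grey box 240 x 260 mm with a flat deck 90 mm high, fixed to the desk. Origin: centre of its underside, x and y along its sides. The spindle stands 30 mm to the machine's +y side of the middle; a motor housing 60 mm wide and 45 mm above the deck runs along the -y edge, its near face 95 mm from the spindle's axis.
- idler: Bystander: a plain low idler wheel, off-white, 72 mm across and 18 mm thick, with a round bore 18 mm and no hub. Origin: centre of its underside. It may lie where the gear lay in another start.
- book: Bystander: a grey hardback lying flat, 110 x 180 x 28 mm. Origin: centre of its underside.
- mug: Bystander: a white mug, 80 mm across, 95 mm high, its handle to its own +y. Origin: centre of its underside.

How it is judged:
On the way, in this order (a step that is already met when the one before it is completed fails the run):
1. the gear is lifted off the desk in the gripper, hub up (height (world z) of gear above 0.03 m and contact force between the fingers and gear above 2 N and angle between gear's own z axis and vertical below 0.5 rad), for 0.2 s.
2. the gear is on the spindle with its slots meshed on the keys (horizontal distance between gear and spindle below 0.004 m and z of gear in the frame of spindle below 0.031 m and angle between gear's own z axis and vertical below 0.1 rad), for 0.1 s.
At the end, for the whole second after the job is handed in: Gear hub up on the spindle, slots on keys, within 3 mm of its axis and 4 degrees of upright, collar down at least 6.5 of 8 mm (gear within 1.8 mm of home), still; fingers still on the gear (over 3 N) and the gear pressing the collar (over 5 N) (value of joint collar above 0.0065 m and z of gear in the frame of spindle between 0.011 and 0.0158 m and horizontal distance between gear and spindle below 0.003 m and angle between gear's own z axis and vertical below 0.07 rad and (angle between the x axis of gear and the x axis of spindle, either way round below 0.2 rad or angle between the x axis of gear and the y axis of spindle, either way round below 0.2 rad) and contact force between the fingers and gear above 3 N and contact force between gear and collar above 5 N and linear speed of gear below 0.02 m/s); the arm keeps its last pose, push and grip.
It fails at once if the idler wheel is disturbed (distance of idler from where it was at the start of the episode above 0.03 m).
It fails at once if the book is disturbed (distance of book from where it was at the start of the episode above 0.03 m).
It fails at once if the mug is disturbed (distance of mug from where it was at the start of the episode above 0.03 m).
It also fails if it takes over 42 s, if anything falls off the work surface, if the arm or the gripper's body presses on something with over 40 N, if the wrist force passes 120 N, or if a joint passes its speed limit or range.

ROBOT

A 6-joint arm with a two-finger parallel gripper is mounted at the origin on the work surface. World frame = base frame: x ahead of the robot, y to its left, z up, the work surface at z = 0. Lengths are in m, angles in rad, forces in N, time in s.
With the tool pointing down it reaches from about 0.35 to 0.975 m from the base axis. Payload 17.4 kg.
Tool frame: the origin (TCP) lies on the centre line of the jaws, within the pads' length; the fingertips stand 17 mm ahead of it and the grasp point (between the pads) lies 2 mm behind it; z points along the fingers, y is the line along which they close (so a half turn about z gives the same grasp; the last joint's range is limited). The gripper opens to 85 mm and grips with 20 to 120 N. Pads are 22 mm wide; open, the fingers measure 114 mm over their backs; the gripper's body (76 mm by 85 mm) begins 54 mm behind the grasp point. The pads swing forward as they close: fully open they stand 13 mm farther back than shut.
Start: joints at [-0.038, 0.116, 1.442, -0, 1.584, -0.038], TCP at [0.675, -0, 0.248] pointing down, gripper open.
Joint ranges: [-2.83, 2.83], [-0.83, 2.19], [0.07, 2.5], [-1.14, 4.28], [0.01, 3], [-2.97, 2.97]. Speed limits (rad/s): [1.89, 1.89, 2.22, 3.14, 3.14, 3.14].

INTERFACE

Orientations are given as a 3x3 rotation matrix whose columns are the frame's x, y, z axes.
In Python, from plant import ctrl gives the robot as it stands.
- The arm moves only by the tool play_rows, never from a script. Its argument "deltas" is one flat list of numbers, 7 for each row, row after row: the shift along the tool's x, y, z in mm, then the turn, a rotation vector about the tool's x, y, z in rad, then the closure, from -1 (fully open) to 1 (shut), so that 0 is half open. A call has 1 to 12 rows; each row shifts and turns the commanded pose from where the row before left it, along the tool's axes as they then stand; what a row does not reach is not made up. A row lasts 1/10 s, in which the tool goes at most 50 mm and 8.59 degrees, less where a joint would pass 70% of its speed; a pose out of reach is approached as far as the arm can. A call with a gripper value outside its range is refused whole. The fingers move at their own pace and stop on an object; the grip force is fixed at half the most. Time passes only in rows, so rows that do not move let the fingers close. It gives the time, the measured TCP pose, the force, the opening and the grip force at its end, in the units of the state.
- ctrl.read_state(): the state, without advancing time (a new reading comes with each control period).
- ctrl.snapshot(name): name is "scene" or "side" or "wrist"; returns the picture (480x640x3 uint8, blue, green, red); there is no depth.
- ctrl.camera_info(name): a dict with "K" (3x3 intrinsics, pixels), "origin" and "attitude" of the camera in the world. Camera axes: x right, y down, z forward; pixel columns grow to the right and rows downward; lengths in m; the calibration is good to about 2 mm. The wrist camera is an equidistant fisheye: a pixel r from the principal point sees the ray r / f radians off the axis. A picture is of the moment at which its call begins: read the wrist's pose just before it. camera_info takes no time and is no camera call; for the wrist camera it gives the pose at the moment of the call.
- ctrl.sign_off(): hands the job in; it is judged then, once.
Trained networks look in the newest picture that a camera, given by its name, has taken for a name from the list of things; names that differ only in an ending like _2 or _b are one class to them, and where a whole thing is asked for, a point or a joint stands for the part that bears it (a point fixed in the world has none). Each returns a list of dicts, best first, with "p" (0 to 1); they miss things now and then, are a little off and sometimes report something else, mostly with a low value. They report only what shows in the picture. A call takes as long as a camera call.
- ctrl.cut_out(camera, query): "pixels" (480x640 bool, what is visible of it) and "point" ([row, column] in pixels, amid what is visible of it).
- ctrl.place_of(camera, query): "point" ([row, column] in pixels: a listed point, or the origin of a listed thing).
The state is a dict: "time": time; "qpos": joint angles; "dq": joint speeds; "effort": joint torques, N m; "eef_pos": TCP position; "tool_rot": TCP orientation; "contact_force": force on the tool from outside, world axes, zero at the start; "torque": the same for the moment, N m; "gripper_width": finger opening in m; "grip_force": force on a finger pad.
Only numpy, scipy, OpenCV 4.12 (cv2) and the standard library are available. Lean on these libraries where they do the work, as an engineer would, in place of code of your own. Each camera call takes 0.05 s, during which the arm holds its last target. There are 200 camera calls.

## Working session

There is one attempt and no reset: what is moved stays moved. The work goes in short steps, Python scripts to look and compute and a tool call to move; the robot and the scene stay as the last step left them, time stands still between calls to the robot, and variables do not carry over. Pictures are saved under pics/ and viewed, at most 10 in all, crops included, and the job is handed in when it is done.

Besides the shell and the picture viewer there is one more tool, called after "Call:" in YAML: its name, and indented under it one key for each argument. play_rows: Moves the arm, as the interface text tells. Its arguments: {"type":"object","properties":{"deltas":{"type":"array"}},"required":["deltas"]}

```bash
mkdir -p pics; ls
cat > h.py <<'E'
import numpy as np, cv2
from plant import ctrl
def ray(cam,pt,info=None):
    i=info or ctrl.camera_info(cam); K=np.array(i['K']); R=np.array(i['attitude']); o=np.array(i['origin'])
    x=(pt[1]-K[0,2])/K[0,0]; y=(pt[0]-K[1,2])/K[1,1]
    if cam=='wrist':
        r=np.hypot(x,y); d=np.array([x/r*np.sin(r),y/r*np.sin(r),np.cos(r)]) if r>1e-9 else np.array([0,0,1.])
    else: d=np.array([x,y,1.]); d/=np.linalg.norm(d)
    return o,R@d
def atz(cam,pt,z,info=None):
    o,d=ray(cam,pt,info); return o+d*(z-o[2])/d[2]
def tri(rays):
    A=sum(np.eye(3)-np.outer(d,d) for o,d in rays); b=sum((np.eye(3)-np.outer(d,d))@o for o,d in rays)
    p=np.linalg.solve(A,b); return p,[np.linalg.norm(np.cross(p-o,d)) for o,d in rays]
def proj(cam,p,info=None):
    i=info or ctrl.camera_info(cam); K=np.array(i['K']); c=np.array(i['attitude']).T@(np.array(p)-i['origin'])
    if cam=='wrist':
        r=np.hypot(c[0],c[1]); t=np.arctan2(r,c[2]); x,y=c[0]/r*t,c[1]/r*t
    else: x,y=c[0]/c[2],c[1]/c[2]
    return np.array([K[1,1]*y+K[1,2],K[0,0]*x+K[0,2]])
E
python3 - <<'E'
from h import *
np.set_printoptions(precision=4,suppress=True)
ims={}
for c in ['scene','side','wrist']:
    i=ctrl.camera_info(c); print(c,np.array(i['origin']),np.array(i['attitude']).tolist() if c=='wrist' else '',i['K'][0][0])
    im=ctrl.snapshot(c); cv2.imwrite(f'pics/{c}0.png',im)
    for q,z in [('gear',0),('gear_hub',.035),('spindle',.09),('spindle_tip',.143),('machine',0),('idler',0),('book',0),('mug',0)]:
        for r in ctrl.place_of(c,q)[:2]:
            print(c,q,round(r['p'],2),np.round(r['point'],1),atz(c,r['point'],z,i))
s=ctrl.read_state();print(s['time'],s['tool_rot'],s['contact_force'])
a=cv2.imread('pics/scene0.png');b=cv2.imread('pics/wrist0.png')
E
```

```text
pics
scene [1.283  0.0927 0.8629]  461.5899218969946
scene gear_hub 0.63 [263.7 410.4] [0.5831 0.3131 0.035 ]
scene spindle 0.66 [243.9 187.1] [ 0.5888 -0.1993  0.09  ]
scene spindle_tip 0.71 [229.1 180.5] [ 0.594  -0.2025  0.143 ]
scene machine 0.94 [268.5 183.5] [ 0.5873 -0.2251  0.    ]
scene idler 0.63 [245.4 323.9] [0.5007 0.1102 0.    ]
scene book 0.73 [322.2 345.2] [0.7259 0.159  0.    ]
scene mug 0.59 [216.9 435.2] [0.3863 0.4091 0.    ]
side [0.4824 0.7865 0.7574]  462.05976803822836
side gear 0.82 [354.2 292.2] [0.5841 0.3125 0.    ]
side gear_hub 0.66 [341.3 293.8] [0.5811 0.307  0.035 ]
side spindle 0.6 [353.5 292.4] [0.5719 0.3674 0.09  ]
side spindle 0.47 [164.7 324.1] [ 0.5867 -0.1869  0.09  ]
side spindle_tip 0.67 [146.7 324.1] [ 0.5878 -0.1864  0.143 ]
side machine 0.77 [183.5 323.4] [ 0.5917 -0.2285  0.    ]
side idler 0.77 [281.4 344.6] [0.5025 0.1167 0.    ]
side book 0.95 [284. 242.] [ 0.7212  0.156  -0.    ]
side book 0.15 [280.8 346.7] [0.4982 0.1143 0.    ]
side mug 0.83 [414.6 398.6] [0.3845 0.4034 0.    ]
wrist [0.6741 0.0791 0.3746] [[0.9999988610254442, -0.0010836784220680264, 0.0010505183907414213], [-0.0007070275074100544, -0.9512912892783897, -0.30829269056395164], [0.0013334391307844983, 0.30829159668102235, -0.9512909719722709]] 371.64829954431775
wrist spindle 0.56 [409.2 227.9] [ 0.5842 -0.1987  0.09  ]
wrist machine 0.84 [377.6 245.1] [ 0.5863 -0.2267  0.    ]
wrist idler 0.64 [ 97.9 151.1] [0.5041 0.1158 0.    ]
wrist book 0.7 [ 53.5 361.2] [0.7217 0.1526 0.    ]
1.35 [[ 0.  1. -0.]
 [ 1. -0. -0.]
 [-0. -0. -1.]] [-0.3911 -0.3039 -0.2765]
```

View pics/scene0.png

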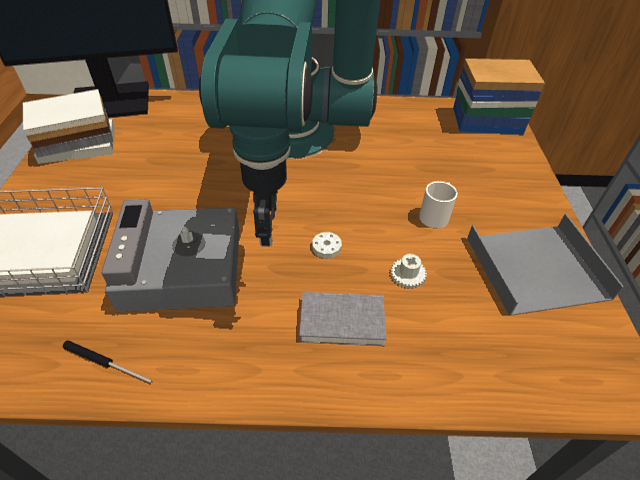

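View pics/wrist0.png

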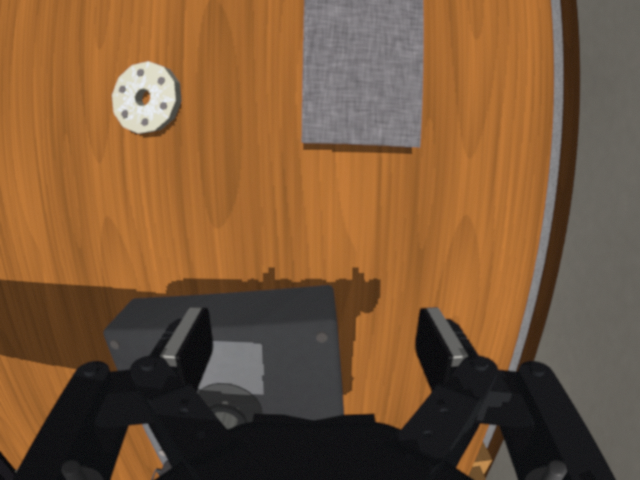

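The scene view shows the gear at about (268,409), the idler (245,325), and the machine with its spindle (238,187); the networks agree with each other to within 1 cm. The wrist view shows the idler and the spindle's ring, partly hidden. I'll move over the gear now.

Call:
play_rows:
  deltas: [45,-13,0,0,0,0,-1,45,-13,0,0,0,0,-1,45,-13,0,0,0,0,-1,45,-13,0,0,0,0,-1,45,-13,0,0,0,0,-1,45,-13,0,0,0,0,-1,40,-13,0,0,0,0,-1,0,0,0,0,0,0,-1]

```text
time: 2.15
eef_pos: [0.5822, 0.3141, 0.2482]
tool_rot: [[-0.004, 1.0, -0.001], [1.0, 0.004, 0.001], [0.001, -0.001, -1.0]]
contact_force: [-0.2, 0.6, -0.3]
gripper_width: 0.0855
grip_force: 0.0
```

```bash
cat > look.py <<'E'
import sys
from h import *
np.set_printoptions(precision=4,suppress=True)
n,z,zp,qs=sys.argv[1],float(sys.argv[2]),0,sys.argv[3:]
i=ctrl.camera_info('wrist'); s=ctrl.read_state(); im=ctrl.snapshot('wrist'); np.save(n+'.npy',i,allow_pickle=True)
print(s['time'],s['eef_pos'],np.array(s['tool_rot']).tolist())
cv2.imwrite(f'pics/{n}_raw.png',im)
for a in qs:
    q,h=a.split(':')
    for r in ctrl.place_of('wrist',q)[:2]: p=atz('wrist',r['point'],float(h),i); print(q,round(r['p'],2),np.round(r['point'],1),p); zp=zp if isinstance(zp,np.ndarray) else p
# rectified top view at height z around zp: 1 px = .2 mm, right=+x, up=+y
c=zp; N=250; m=np.zeros((2*N,2*N,2),np.float32)
for a in range(2*N):
    for b in range(2*N):
        v=proj('wrist',[c[0]+(b-N)*.0002,c[1]-(a-N)*.0002,z],i); m[a,b]=v[::-1]
o=cv2.remap(im,m[...,0],m[...,1],cv2.INTER_CUBIC)
print('centre',c); cv2.imwrite(f'pics/{n}_top.png',o)
E
python3 look.py g1 .05 gear_hub:.035 gear:0
```

```text
2.15 [0.5822 0.3141 0.2482] [[-0.0040851983024682206, 0.9999915047282226, -0.000549205075523805], [0.9999913000798247, 0.0040856593099183125, 0.0008409236976870278], [0.0008431604186415427, -0.0005457649574211851, -0.9999994956104328]]
gear_hub 0.6 [213.2 316.1] [0.584  0.3109 0.035 ]
gear 0.97 [202.9 316.7] [0.5848 0.3133 0.    ]
centre [0.584  0.3109 0.035 ]
```

View pics/g1_top.png

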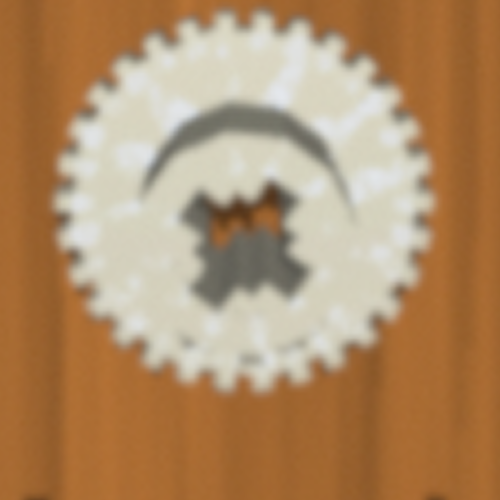

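The rectified top view shows the gear with its cross slots, the bore centre near (246,246) and slots about 51° from world x. I'll refine this with a template fit.

```bash
cat > fit.py <<'E'
import numpy as np,cv2
from scipy.optimize import minimize
def fit(mask,R,w,L,c0,k=5.):  # mask float (1 inside), mm dims, px/mm
    Y,X=np.mgrid[:mask.shape[0],:mask.shape[1]]
    def T(p):
        x=(X-p[0])/k; y=-(Y-p[1])/k; c,s=np.cos(p[2]),np.sin(p[2]); u=abs(c*x+s*y); v=abs(-s*x+c*y)
        sg=lambda d:1/(1+np.exp(-d/.4))
        return np.maximum.reduce([sg(R-np.hypot(x,y)),sg(w/2-v)*sg(L-u),sg(w/2-u)*sg(L-v)])
    W=(np.hypot(X-c0[0],Y-c0[1])<(L+4)*k)
    best=min((minimize(lambda p:np.sum(W*(T(p)-mask)**2),[*c0,a],method='Nelder-Mead',options=dict(initial_simplex=[[*c0,a],[c0[0]+6,c0[1],a],[c0[0],c0[1]+6,a],[c0[0],c0[1],a+.15]])) for a in np.radians([0,22,45,67])),key=lambda r:r.fun)
    return best.x[:2],np.degrees(best.x[2])%90,best.fun/W.sum()
E
python3 - <<'E'
import cv2,numpy as np
from fit import fit
im=cv2.imread('pics/g1_top.png'); b=im[...,0].astype(float); print(np.percentile(b[150:340,150:340],[5,30,80]))
print(fit((b<155).astype(float),8.5,7.6,14,(246,246)))
E
```

```text
[ 58. 138. 191.]
(array([244.49029544, 243.96997901]), np.float64(53.921101446532646), np.float64(0.037977862570000236))
```

Call:
play_rows:
  deltas: [-2,1,30,0,0,0.117,-1,0,0,45,0,0,0,-1,0,0,45,0,0,0,-1,0,0,45,0,0,0,-1,0,0,30,0,0,0,-1,0,0,20,0,0,0,-1,0,0,0,0,0,0,-1,0,0,0,0,0,0,1,0,0,0,0,0,0,1,0,0,0,0,0,0,1,0,0,0,0,0,0,1,0,0,0,0,0,0,1]

```text
time: 3.5
eef_pos: [0.5858, 0.3082, 0.0352]
tool_rot: [[0.117, 0.993, 0.002], [0.993, -0.117, 0.001], [0.001, 0.002, -1.0]]
contact_force: [-1.1, -1.0, 8.3]
gripper_width: 0.043
grip_force: 62.0
```

Call:
play_rows:
  deltas: [0,0,0,0,0,0,-0.5,0,0,0,0,0,0,-0.5,0,0,0,0,0,0,-0.5,4,-2,0,0,0,0,-0.5,0,0,0,0,0,0,-0.5]

```text
time: 4.0
eef_pos: [0.5833, 0.3127, 0.0332]
tool_rot: [[0.116, 0.993, -0.0], [0.993, -0.116, 0.0], [0.0, -0.0, -1.0]]
contact_force: [0.1, -0.1, -1.0]
gripper_width: 0.0639
grip_force: 0.0
```

```bash
python3 look.py g2 .012 gear_hub:.035 gear:0 | head -5
```

```text
4.0 [0.5833 0.3127 0.0332] [[0.11644612500535911, 0.993196997296331, -0.00015662946029588166], [0.9931970083847941, -0.11644611545958827, 6.877403238639213e-05], [5.006727024014999e-05, -0.00016357238096311456, -0.9999999853686722]]
gear_hub 0.92 [337.  321.8] [0.5856 0.3113 0.035 ]
gear 0.84 [297.4 318.3] [0.5846 0.3115 0.    ]
centre [0.5856 0.3113 0.035 ]
```

View pics/g2_raw.png

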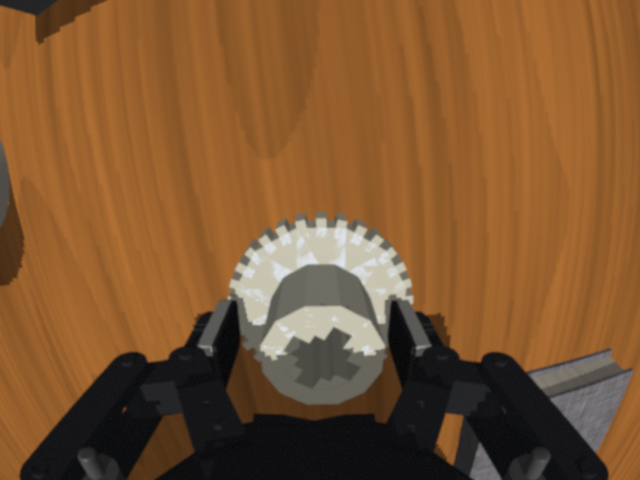

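The raw wrist view shows the gear centred between the open pads, with the cross bore visible at about (358,322). Next I'll grip and lift.

Call:
play_rows:
  deltas: [0,0,0,0,0,0,1,0,0,0,0,0,0,1,0,0,0,0,0,0,1,0,0,0,0,0,0,1,0,0,-15,0,0,0,1,0,0,-40,0,0,0,1,0,0,-45,0,0,0,1,0,0,-45,0,0,0,1,0,0,-45,0,0,0,1,0,0,-20,0,0,0,1,0,0,0,0,0,0,1]

```text
time: 5.25
eef_pos: [0.584, 0.3125, 0.2479]
tool_rot: [[0.117, 0.993, 0.005], [0.993, -0.117, 0.002], [0.003, 0.005, -1.0]]
contact_force: [-0.1, 0.8, -2.8]
gripper_width: 0.0432
grip_force: 61.8
```

```bash
cat > hand.py <<'E'
# bore of the held gear in the tool frame; top plane 17 mm + slip above TCP
import sys
from h import *; from fit import fit
n=sys.argv[1]; s=ctrl.read_state(); i=ctrl.camera_info('wrist'); im=ctrl.snapshot('wrist'); cv2.imwrite(f'pics/{n}_raw.png',im)
P=np.array(s['eef_pos']);R=np.array(s['tool_rot']); N=150
m=np.array([[proj('wrist',P+R@[ (N-a)*2e-4,(b-N)*2e-4,-.017],i)[::-1] for b in range(2*N)] for a in range(2*N)],np.float32)
# picture: right = tool +y, up = tool +x  (seen from above)
o=cv2.remap(im,m[...,0],m[...,1],cv2.INTER_CUBIC); cv2.imwrite(f'pics/{n}_hand.png',o)
b=o[...,0].astype(float); c=b[N-75:N+75,N-75:N+75]; t,_=cv2.threshold(c.astype(np.uint8),0,255,cv2.THRESH_OTSU)
p,a,e=fit((b<t).astype(float),8.5,7.6,14,(N,N)); print('otsu',t,'tool x,y mm',(N-p[1])/5,(p[0]-N)/5,'slot angle from tool y towards tool x',a,'err',e)
print(s['time'],P,R.tolist(),s['qpos'],s['gripper_width'],s['contact_force'])
E
python3 hand.py l1
```

```text
otsu 126.0 tool x,y mm -3.202277341077513 0.7301497615986022 slot angle from tool y towards tool x 75.13242455207964 err 0.322118175546544
5.25 [0.58403934 0.31246052 0.24789075] [[0.11673378434694828, 0.9931509812207806, 0.004934783910218971], [0.9931587327398761, -0.11674678489576634, 0.002433063711615279], [0.002992519768236811, 0.004617003000004131, -0.9999848639398169]] [4.52733557e-01 8.55416056e-02 1.47499627e+00 2.93449216e-05
 1.57555284e+00 5.69741753e-01] 0.043236145878321613 [-0.10645667  0.80475503 -2.80550364]
```

View pics/l1_hand.png

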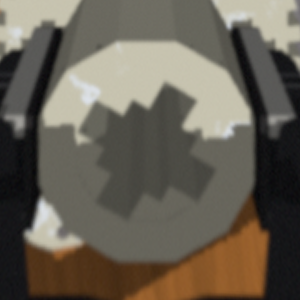

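The held gear is centred in the jaws within about 0.5 mm. Its slots lie 60° from tool y towards tool x, which is consistent with the first fit. Next I'll go past the spindle so that the wrist camera looks down on it.

Call:
play_rows:
  deltas: [-30,4,0,0,0,0,1,-49,6,0,0,0,0,1,-49,6,0,0,0,0,1,-49,6,0,0,0,0,1,-49,6,0,0,0,0,1,-49,6,0,0,0,0,1,-49,6,0,0,0,0,1,-49,6,0,0,0,0,1,-49,6,0,0,0,0,1,-49,6,0,0,0,0,1,-49,6,0,0,0,0,1,-49,6,0,0,0,0,1]

```text
time: 6.5
eef_pos: [0.5856, -0.2629, 0.241]
tool_rot: [[0.117, 0.993, -0.003], [0.993, -0.117, 0.001], [0.001, -0.003, -1.0]]
contact_force: [0.9, 0.2, -2.7]
gripper_width: 0.0429
grip_force: 61.8
```

Call:
play_rows:
  deltas: [-14,3,0,0,0,0,1,0,0,0,0,0,0,1,0,0,0,0,0,0,1]

```text
time: 6.8
eef_pos: [0.5876, -0.2747, 0.2417]
tool_rot: [[0.117, 0.993, -0.002], [0.993, -0.117, 0.001], [0.001, -0.002, -1.0]]
contact_force: [-0.1, 0.8, -2.4]
gripper_width: 0.0425
grip_force: 61.8
```

```bash
python3 look.py s1 .126 spindle_tip:.143 spindle:.09
python3 - <<'E'
import cv2,numpy as np
a=cv2.imread('pics/s1_raw.png');b=cv2.imread('pics/s1_top.png')
cv2.imwrite('pics/s1_v.png',np.hstack([cv2.resize(a,(400,300)),cv2.resize(b,(400,400))[:300]*0]) if 0 else np.hstack([cv2.copyMakeBorder(cv2.resize(a,(400,300)),100,0,0,0,0),cv2.resize(b[50:450,50:450],(400,400))]))
E
```

```text
6.8 [ 0.5876 -0.2747  0.2417] [[0.11694242326715723, 0.9931365093029998, -0.002084113686322524], [0.9931379965594754, -0.116939592714441, 0.001432286846894167], [0.0011787409537959259, -0.0022373075857260206, -0.9999968025071535]]
spindle_tip 0.71 [127.9 293.9] [ 0.5841 -0.1966  0.143 ]
spindle 0.72 [127.3 300.2] [ 0.586  -0.1968  0.09  ]
centre [ 0.5841 -0.1966  0.143 ]
```

View pics/s1_v.png

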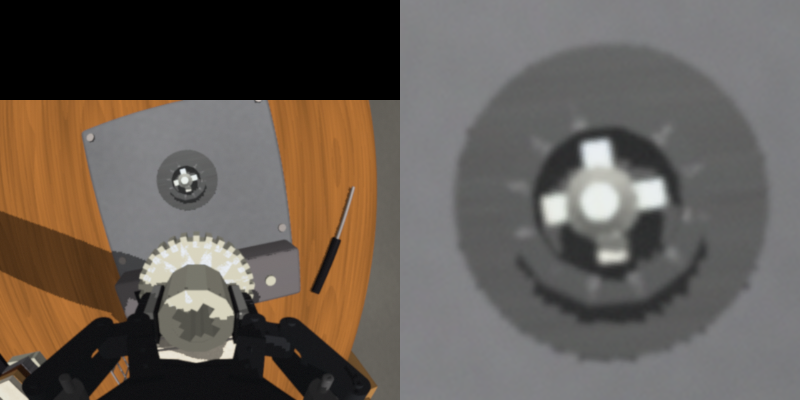

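The left half shows the spindle unobstructed in the wrist view. The rectified crop at key-top height shows four bright keys, with the cross about 9° from world x. I'll fit that now.

```bash
cat > spf.py <<'E'
import cv2,numpy as np,sys
from fit import fit
b=cv2.imread(f'pics/{sys.argv[1]}_top.png')[...,1].astype(float); c=np.array(eval(sys.argv[2])); g=(float(sys.argv[3]),float(sys.argv[4]))
for t in (120,150,180):
    p,a,e=fit((b>t).astype(float),7,5.2,12,g); print(t,p,a,e,c+[(p[0]-250)*2e-4,-(p[1]-250)*2e-4])
E
python3 spf.py s1 '[.5841,-.1966]' 253 251
```

```text
120 [253.76787468 248.9947437 ] 9.023018017102311 0.05402460992121845 [ 0.58485357 -0.19639895]
150 [253.21093635 249.29268505] 8.410378868196792 0.08202225266961821 [ 0.58474219 -0.19645854]
180 [253.66769877 250.33310861] 8.713684407710218 0.11973879224857685 [ 0.58483354 -0.19666662]
```

Call:
play_rows:
  deltas: [0,0,0,0,0,0.13,1,0,0,0,0,0,0.13,1,0,0,0,0,0,0.13,1,0,0,0,0,0,0.13,1,0,0,0,0,0,0.13,1,0,0,0,0,0,0.13,1,0,0,0,0,0,0,1,0,0,0,0,0,0,1]

```text
time: 7.75
eef_pos: [0.588, -0.2746, 0.2434]
tool_rot: [[0.778, 0.628, 0.0], [0.628, -0.778, -0.0], [0.0, 0.0, -1.0]]
contact_force: [0.4, 0.0, -2.1]
gripper_width: 0.0429
grip_force: 61.7
```

```bash
cat > go.py <<'E'
import sys
from h import *
np.set_printoptions(precision=3,suppress=True)
s=ctrl.read_state(); P=np.array(s['eef_pos']);R=np.array(s['tool_rot']); o=np.array([-.0003,0,0])
t=np.array([float(v) for v in sys.argv[1:4]]) # wanted gear axis x,y and TCP z
print(s['time'],'yaw y',np.degrees(np.arctan2(R[1,1],R[0,1])),'shift mm',1e3*R.T@(t-P-R@o),'F',np.array(s['contact_force']),'T',np.array(s['torque']),P,'tilt',R[:,2])
E
python3 go.py .5848 -.1965 .19
```

```text
7.75 yaw y -51.117294667081204 shift mm [ 46.803 -62.853  53.409] F [ 0.363  0.022 -2.084] T [ 0.011  0.021 -0.006] [ 0.588 -0.275  0.243] tilt [ 0. -0. -1.]
```

Call:
play_rows:
  deltas: [12,-16,0,0,0,0,1,12,-16,0,0,0,0,1,12,-16,10,0,0,0,1,10.8,-14.9,20,0,0,0,1,0,0,22,0,0,0,1,0,0,0,0,0,0,1,0,0,0,0,0,0,1]

```text
time: 8.45
eef_pos: [0.5853, -0.1963, 0.1919]
tool_rot: [[0.781, 0.625, -0.0], [0.625, -0.781, -0.0], [-0.0, 0.0, -1.0]]
contact_force: [-0.9, 0.2, -1.2]
gripper_width: 0.0428
grip_force: 61.8
```

```bash
python3 go.py .5848 -.1965 .16; python3 hand.py s2
python3 - <<'E'
import sys; sys.path.insert(0,'.')
from h import *
for c in ('scene','side'):
    cv2.imwrite(f'pics/{c}2.png',ctrl.snapshot(c))
    u=proj(c,[.5848,-.1965,.143]).astype(int); print(c,u)
    im=cv2.imread(f'pics/{c}2.png')[u[0]-45:u[0]+45,u[1]-45:u[1]+45]; cv2.imwrite(f'pics/{c}2c.png',cv2.resize(im,(400,400),interpolation=cv2.INTER_CUBIC))
cv2.imwrite('pics/c2.png',np.hstack([cv2.imread(f'pics/{c}2c.png') for c in ('scene','side')]))
E
```

```text
8.45 yaw y -51.30784568633251 shift mm [-0.216 -0.12  31.919] F [-0.882  0.184 -1.168] T [ 0.021 -0.019  0.04 ] [ 0.585 -0.196  0.192] tilt [-0. -0. -1.]
otsu 134.0 tool x,y mm -2.6116499751143465 0.19700075947285994 slot angle from tool y towards tool x 58.60025179927606 err 0.41162508049010704
8.45 [ 0.58527848 -0.19627012  0.19191877] [[0.7805160162564985, 0.6251357837501853, -1.5560425687937618e-05], [0.6251357835715105, -0.7805160164089201, -1.5085885912969768e-05], [-2.1575888585331264e-05, 2.0473966693787247e-06, -0.9999999997651448]] [-3.64871090e-01  1.17322734e-02  1.64223417e+00 -1.97133146e-05
  1.48763536e+00  5.30621387e-01] 0.042771344688413364 [-0.88158897  0.18365692 -1.1676167 ]
scene [226 184]
side [144 325]
```

View pics/c2.png

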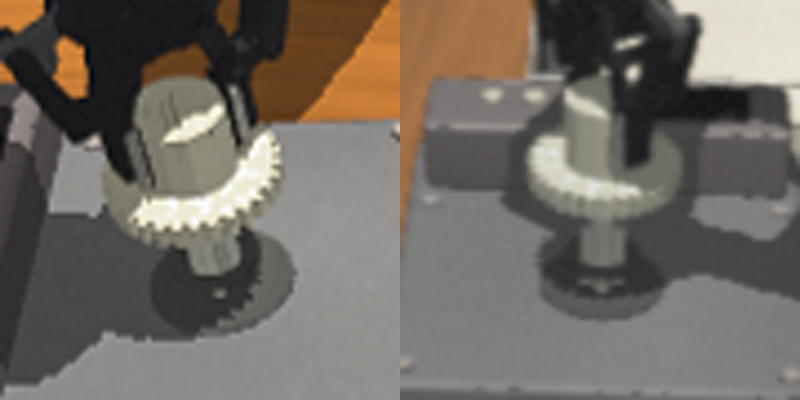

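The side crop shows the gear over the spindle (both columns near 604). In the scene crop I'll check the lean against the projection.

Run:
```python
from h import *
for c in ('scene','side'):
    u=proj(c,[.5848,-.1965,.143]).astype(int)
    for z in (.209,.171,.159,.143,.126,.112,.09): print(c,z,np.round((proj(c,[.5848,-.1965,z])-u+45)*400/90))
```

```text
scene 0.209 [101. 174.]
scene 0.171 [159. 190.]
scene 0.159 [177. 195.]
scene 0.143 [201. 201.]
scene 0.126 [225. 207.]
scene 0.112 [244. 213.]
scene 0.09 [274. 221.]
side 0.209 [ 95. 207.]
side 0.171 [158. 205.]
side 0.159 [177. 204.]
side 0.143 [203. 204.]
side 0.126 [229. 203.]
side 0.112 [250. 202.]
side 0.09 [283. 201.]
```

Call:
play_rows:
  deltas: [-0.2,-0.1,8,0,0,0,1,0,0,8,0,0,0,1,0,0,7,0,0,0,1,0,0,5,0,0,0,1,0,0,0,0,0,0,1,0,0,0,0,0,0,1]

```text
time: 9.2
eef_pos: [0.585, -0.1971, 0.1633]
tool_rot: [[0.782, 0.624, -0.0], [0.624, -0.782, 0.0], [-0.0, -0.0, -1.0]]
contact_force: [0.1, 0.5, -2.3]
gripper_width: 0.0431
grip_force: 61.8
```

```bash
python3 go.py .5848 -.1965 .155
```

```text
9.2 yaw y -51.398464770992334 shift mm [ 0.454 -0.589  8.288] F [ 0.143  0.467 -2.254] T [-0.057  0.092 -0.009] [ 0.585 -0.197  0.163] tilt [-0.  0. -1.]
```

Call:
play_rows:
  deltas: [0.2,-0.3,3,0,0,0,1,0,0,3,0,0,0,1,0,0,3,0,0,0,1,0,0,0,0,0,0,1,0,0,0,0,0,0,1]

```text
time: 9.7
eef_pos: [0.585, -0.1967, 0.1542]
tool_rot: [[0.782, 0.624, -0.0], [0.624, -0.782, 0.0], [-0.0, -0.0, -1.0]]
contact_force: [-0.2, -0.8, -3.1]
gripper_width: 0.0428
grip_force: 61.8
```

Call:
play_rows:
  deltas: [0,0,4,0,0,0,1,0,0,4,0,0,0,1,0,0,3,0,0,0,1,0,0,2,0,0,0,1,0,0,2,0,0,0,1,0,0,1,0,0,0,1,0,0,0,0,0,0,1,0,0,0,0,0,0,1]

```text
time: 10.5
eef_pos: [0.585, -0.1967, 0.1388]
tool_rot: [[0.781, 0.624, 0.0], [0.624, -0.781, -0.0], [0.0, 0.0, -1.0]]
contact_force: [-2.6, 1.1, 6.3]
gripper_width: 0.0433
grip_force: 62.7
```

Call:
play_rows:
  deltas: [0,0,1,0,0,0,1,0,0,1,0,0,0,1,0,0,0.5,0,0,0,1,0,0,0,0,0,0,1,0,0,0,0,0,0,1]

```text
time: 11.0
eef_pos: [0.5851, -0.1967, 0.1375]
tool_rot: [[0.781, 0.624, 0.001], [0.624, -0.781, -0.0], [0.001, 0.001, -1.0]]
contact_force: [-8.7, 3.3, 15.9]
gripper_width: 0.0431
grip_force: 64.1
```

Call:
play_rows:
  deltas: [0,0,0,0,0,0,1,0,0,0,0,0,0,1,0,0,0,0,0,0,1,0,0,0,0,0,0,1,0,0,0,0,0,0,1]

```text
time: 11.5
eef_pos: [0.5851, -0.1967, 0.1375]
tool_rot: [[0.781, 0.624, 0.001], [0.624, -0.781, -0.0], [0.0, 0.001, -1.0]]
contact_force: [-9.8, 3.0, 17.7]
gripper_width: 0.0434
grip_force: 64.1
```

```bash
python3 go.py .5848 -.1965 .137
python3 - <<'E'
from h import *
L=[]
for c in ('scene','side'):
    u=proj(c,[.5848,-.1965,.143]).astype(int); im=ctrl.snapshot(c)[u[0]-45:u[0]+45,u[1]-45:u[1]+45]; L.append(cv2.resize(im,(400,400),interpolation=cv2.INTER_CUBIC))
cv2.imwrite('pics/c3.png',np.hstack(L))
E
```

```text
11.5 yaw y -51.39181635824373 shift mm [ 0.162 -0.33   0.503] F [-9.761  2.997 17.673] T [0.558 1.464 0.033] [ 0.585 -0.197  0.138] tilt [ 0.001 -0.    -1.   ]
```

View pics/c3.png

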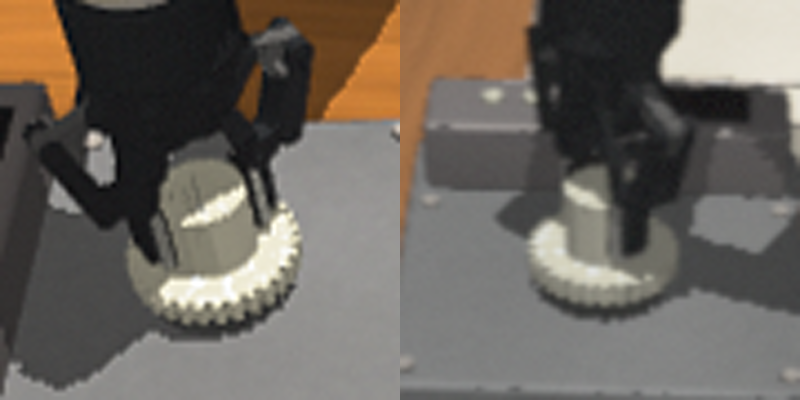

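Both crops show the gear seated low and level on the spindle, with the fingers still on the hub. It presses down with about 18 N, more than the spring's 10 N, so the collar is on its stop and I'll hand the job in.

```bash
python3 -c "
from plant import ctrl
print(ctrl.sign_off())"
```

```text
the job is handed in; nothing more can be done
None
```

The gear is meshed on the spindle and pressed home against the collar with about 18 N, gripper still on the hub; I handed the job in at about 11.6 s and it returned no verdict.

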